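# Empty the ball tote into the carousel cup and heft it

## Task

Turn the carousel by its crossbar until the open cup stands squarely under the funnel, then carry the hooded tote over and tip its three steel balls out of the spout into the funnel so that they all drop into the cup. Balls can catch in the corners beside the spout, so after tipping hold the tote level and still, clear of everything, for about a second to judge by its weight whether any remain, and tip and heft again until it hefts empty. Then stand the tote upright on its black mat, let go, and leave the cup under the funnel; spill no ball and leave the wash bottle, tube rack and tip box where they are.

Things in the scene. Friction and masses are not known exactly. Their poses are not given: they have to be found in the camera images.
- station: Fixed grey loading station on the table, placed and yawed differently each time; origin on the carousel's upright axis at table height; the funnel is towards its -x. At x = -170 mm stands the funnel's post, 14 x 24 mm and 138 mm tall.
- load (a point): Centre of the top rim of the round fixed steel funnel, 135 mm above the table. Rim 136 mm across outside, 130 mm inside; below it narrows to a 58 mm throat that ends 86 mm above the table. The carousel axis is 90 mm away along this point's +x axis.
- carousel (a joint): Angle of the aluminium turntable (270 mm across, top 28 mm above the table) about its axis, rad; 0 when the open cup is exactly under the funnel, growing anticlockwise from above. Starts 0.65 to 1.45, limits +-3, turns with about 0.1 N m, stays where left. Carries the open cup and, at 90 degree steps, three capped jars, 68 mm across, tops 78 mm above the table.
- cup (a point): Centre of the inner floor of the open white cup on the carousel, 32 mm above the table and 90 mm from the axis; the cup is 68 mm across inside, 46 mm deep, its rim 78 mm above the table.
- crossbar (a point): Centre of the black crossbar handle on top of the carousel's 16 mm spindle, on the axis, 166 mm above the table. The bar is 70 mm long (this point's x axis; the open cup lies towards -x), 14 mm wide (y) and 32 mm high. Pinch it across its width from above and turn.
- grip (a point): Grip point of the tote: in the grey handle block on its roof, 28 x 28 mm in plan with faces along the tote's x and y. The point is on the centre line, 96 mm above the tote's underside, 26 mm above its roof; the block ends 20 mm higher. z up, +x towards the spout. The empty tote weighs 0.24 to 0.375 kg, each time different; its three balls add 0.27 kg.
- tote_mid (a point): Centre of the tote: closed white box 112 (x) x 104 (y) x 70 mm; this point is 35 mm above its underside. Chamber 104 x 96 mm, its floor rising 6 degrees to the spout so balls stay in when level. Mouth 42 mm wide in the middle of the +x end; balls catch behind the end wall beside it unless the tipped tote (45 degrees is enough) is also leaned or twisted each way.
- spout (a point): Tip of the spout's floor, 70 mm from the tote's centre along +x, 23 mm above its underside; 42 mm wide between its low cheeks.
- ball0_center (a point): Centre of a steel ball, 28 mm across, 90 g; starts inside the tote, out of sight.
- ball1_center (a point): Centre of the second such ball.
- ball2_center (a point): Centre of the third such ball.
- tote: The tote itself; origin at the centre of its underside, axes as for its grip point. It starts standing on the mat, turned any way.
- mat: Fixed black rubber mat, 200 mm (x) by 160 mm (y), 4 mm thick; origin at the centre of its underside, on the table. The station and the mat may be left and right or the other way round.
- wash_mid (a point): Centre, half-way up, of the white wash bottle, 60 mm across and 150 mm tall, standing between station and mat. Bystander.
- rack_mid (a point): Centre of the green tube rack, 75 x 170 mm, 53 mm tall with tubes (point 22 mm up), behind the mat. Bystander.
- tipbox_mid (a point): Centre of the red pipette-tip box, 85 x 120 mm, 58 mm tall, near the robot. Bystander.

How it is judged:
On the way, in this order (a step that is already met when the one before it is completed fails the run):
1. the open cup is turned under the funnel (within 12 mm) (horizontal distance between cup and load below 0.012 m), for 0.2 s.
2. the tote is tipped with its spout over the funnel (angle between tote's own z axis and vertical above 0.4 rad and horizontal distance between spout and load below 0.06 m and height (world z) of spout above 0.1 m), for 0.1 s.
3. with all three balls in the cup, the tote is held in the gripper level (within 11 degrees) and still, clear of everything, for half a second (angle between tote's own z axis and vertical below 0.2 rad and height (world z) of tote above 0.03 m and linear speed of tote below 0.03 m/s and contact force between tote and the fingers above 1 N and contact force between tote and station below 0.05 N and contact force between tote and mat below 0.05 N and horizontal distance between each of ball0_center, ball1_center, ball2_center and cup below 0.03 m and height (world z) of each of ball0_center, ball1_center, ball2_center below 0.085 m), for 0.5 s.
4. the tote stands on its mat (horizontal distance between tote and mat below 0.05 m and height (world z) of tote below 0.007 m and angle between tote's own z axis and vertical below 0.08 rad), for 0.1 s.
At the end, for the whole second after the job is handed in: All three balls lie in the open cup, the cup is under the funnel (within 12 mm), the tote stands upright and still on its mat with its centre within 50 mm of the mat's centre, and the three bystanders are within 30 mm of where they were (all of step 4 and horizontal distance between cup and load below 0.012 m and horizontal distance between each of ball0_center, ball1_center, ball2_center and cup below 0.03 m and height (world z) of each of ball0_center, ball1_center, ball2_center below 0.085 m and linear speed of tote below 0.02 m/s and distance of each of wash_mid, rack_mid, tipbox_mid from where it was at the start of the episode below 0.03 m); the robot touches nothing.
It fails at once if a ball is spilled onto the table (height (world z) of any of ball0_center, ball1_center, ball2_center below 0.018 m).
It fails at once if a bystander is pushed more than 30 mm or knocked over (distance of any of wash_mid, rack_mid, tipbox_mid from where it was at the start of the episode above 0.03 m or angle between wash_mid's own z axis and vertical above 0.5 rad).
It also fails if it takes over 72 s, if anything falls off the work surface, if the arm or the gripper's body presses on something with over 40 N, if the wrist force passes 120 N, or if a joint passes its speed limit or range.

## Robot

A 7-joint arm with a two-finger parallel gripper is mounted at the origin on the work surface. World frame = base frame: x ahead of the robot, y to its left, z up, the work surface at z = 0. Lengths are in m, angles in rad, forces in N, time in s.
With the tool pointing down it reaches from about 0.425 to 0.925 m from the base axis. Payload 6.8 kg.
Tool frame: the origin (TCP) lies on the centre line of the jaws, within the pads' length; the fingertips stand 8 mm ahead of it and the grasp point (between the pads) lies 11 mm behind it (bot.tips_ahead is the distance from the TCP to the fingertips, in m); z points along the fingers, y is the line along which they close (so a half turn about z gives the same grasp; the last joint's range is limited). The gripper opens to 85 mm and grips with 20 to 120 N. Pads are 22 mm wide; open, the fingers measure 114 mm over their backs; the gripper's body (76 mm by 85 mm) begins 54 mm behind the grasp point. The pads swing forward as they close: fully open they stand 13 mm farther back than shut.
Start: joints at [-1.45, 0.477, 0.022, 1.555, -0.011, 1.109, -0.083], TCP at [0.153, 0.657, 0.239] pointing down, gripper open.
Joint ranges: [-2.96, 2.96], [-0.34, 2.1], [-1.41, 1.46], [0.24, 2.44], [-1.37, 4.51], [0.17, 1.92], [-2.96, 2.96]. Speed limits (rad/s): [2.39, 2.39, 3.14, 3.14, 3.14, 3.14, 3.14].

## Interface

Orientations are given as a unit quaternion [w, x, y, z].
In Python, from station import bot gives the robot as it stands.
- The arm moves only by the tool send_rows, never from a script. Its argument "deltas" is text: rows parted by semicolons, each of 4 numbers parted by spaces: the shift along the tool's x, y, z in m, then the turn about the tool's z in degrees. In form: x y z spin; .... A call has 1 to 5 rows; each row is the pose to reach, as a shift and turn from the pose commanded when the call began, along the tool's axes at that moment; what a row does not reach only later rows make up. A row lasts 1/10 s, in which the tool goes at most 50 mm and 8.59 degrees, less where a joint would pass 70% of its speed; a pose out of reach is approached as far as the arm can. A call with a gripper value outside its range is refused whole. "claw" is the opening, from 0 (shut) to 1 (fully open), set as the call begins (left out, the last holds). The fingers move at their own pace and stop on an object; "force" is the grip in N (left out, the last holds). Time passes only in rows, so rows that repeat a pose let the fingers close. It gives the time, the measured TCP pose, the force, the opening and the grip force at its end, in the units of the state.
- bot.get_obs(): the state, without advancing time (a new reading comes with each control period).
- bot.read_camera(name): name is "side" or "top" or "wrist"; returns a dict with "img" (384x512x3 uint8, red, green, blue), "depth" (384x512 float32, m along the optical axis (not along the pixel's ray), 0 where there is no reading), "fx", "fy", "cx", "cy" (pixels), "camera_from_world" (4x4, takes a point from world to camera coordinates). Camera axes: x right, y up, looking along -z (the intrinsics and any distortion apply to the point x, -y, -z); pixel columns grow to the right and rows downward; lengths in m; the calibration is good to about 2 mm. A picture is of the moment at which its call begins.
- bot.hand_in(): hands the job in; it is judged then, once.
Trained networks look in a picture, given as the dict that the camera call returned (one of the last four; its "shot" number tells which), for a name from the list of things; names that differ only in an ending like _2 or _b are one class to them, and where a whole thing is asked for, a point or a joint stands for the part that bears it (a point fixed in the world has none). Each returns a list of dicts, best first, with "confidence" (0 to 1); they miss things now and then, are a little off and sometimes report something else, mostly with a low value. They report only what shows in the picture. A call takes as long as a camera call.
- bot.masks_of(picture, query): "mask" (384x512 bool, what is visible of it).
- bot.landmark_of(picture, query): "xyz" ([x, y, z] in m, in world coordinates, good to about 4 mm: a listed point, or the origin of a listed thing).
The state is a dict: "t": time; "q": joint angles; "joint_vel": joint speeds; "joint_torque": joint torques, N m; "eef_pos": TCP position; "tool_rot": TCP orientation; "contact_force": force on the tool from outside, world axes, zero at the start; "torque": the same for the moment, N m; "gripper_width": opening from 0.0 (shut) to 1.0 (fully open); "grasp_force": force on a finger pad.
Only numpy, scipy, OpenCV 4.12 (cv2) and the standard library are available. Lean on these libraries where they do the work, as an engineer would, in place of code of your own. Each camera call takes 0.05 s, during which the arm holds its last target. There are 200 camera calls.

## Working session

There is one attempt and no reset: what is moved stays moved. The work goes in short steps, Python scripts to look and compute and a tool call to move; the robot and the scene stay as the last step left them, time stands still between calls to the robot, and variables do not carry over. Pictures are saved under pics/ and viewed, at most 10 in all, crops included, and the job is handed in when it is done.

Besides the shell and the picture viewer there is one more tool, called after "Request:" as a command line: name --argument value ..., lists and objects as JSON in quotes. send_rows: Moves the arm, as the interface text tells. Its arguments: {"type":"object","properties":{"deltas":{"type":"string"},"claw":{"type":"number"},"force":{"type":"number"}},"required":["deltas"]}

```bash
mkdir -p pics; ls; cat > h.py <<'E'
import numpy as np, cv2
from station import bot
from scipy.spatial.transform import Rotation as R
def yaw(o): 
    w,x,y,z=o['tool_rot']; return R.from_quat([x,y,z,w]).as_matrix()
def best(names,cams=('top','side','wrist'),show=True):
    out={}
    for c in cams:
        p=bot.read_camera(c)
        for n in names:
            r=bot.landmark_of(p,n)
            if r:
                out.setdefault(n,[]).append((c,np.round(r[0]['xyz'],4).tolist(),round(r[0]['confidence'],2)))
    if show:
        for n in out: print(n,out[n])
    return out
def save(c,f):
    p=bot.read_camera(c); cv2.imwrite('pics/'+f,p['img'][:,:,::-1]); return p
E
python3 - <<'E'
from h import *
o=bot.get_obs(); print(o); print(yaw(o).round(3))
best(['station','load','cup','crossbar','grip','tote_mid','spout','tote','mat','wash_mid','rack_mid','tipbox_mid'])
a=save('top','a.png');b=save('side','b.png')
cv2.imwrite('pics/ab.png',cv2.resize(np.vstack([a['img'],b['img']])[:,:,::-1],(400,600)))
E
```

```text
pics
{'t': 0.0, 'q': array([-1.45008946,  0.47778709,  0.02234423,  1.55649561, -0.01150676,
        1.10929687, -0.08309961]), 'joint_vel': array([-0.0003598 , -0.00038001,  0.00099997, -0.00173114,  0.0021916 ,
       -0.00090608,  0.0013128 ]), 'joint_torque': array([-3.05893730e-05, -5.96457803e+01,  1.60773687e+00, -2.81202382e+01,
        1.24477889e-02,  9.09321418e-03, -1.57942719e-05]), 'eef_pos': array([0.1529809 , 0.65681972, 0.23831587]), 'tool_rot': array([-3.90070343e-05,  1.14146773e-01,  9.93463462e-01, -9.28543476e-04]), 'contact_force': array([-0.00768771, -0.33558117,  0.19536581]), 'torque': array([ 0.0376416 , -0.00361208,  0.0048914 ]), 'grasp_force': 0.0, 'gripper_width': 1.0005347755904919}
[[-0.974  0.227 -0.   ]
 [ 0.227  0.974 -0.002]
 [-0.    -0.002 -1.   ]]
station [('top', [0.5688, -0.2374, 0.0015], 0.82), ('side', [0.5726, -0.2403, -0.0001], 0.67)]
load [('top', [0.489, -0.2683, 0.1332], 0.8), ('side', [0.4848, -0.2646, 0.1394], 0.86)]
cup [('top', [0.5823, -0.3311, 0.0335], 0.93), ('side', [0.5783, -0.3287, 0.0318], 0.79)]
crossbar [('top', [0.5729, -0.2403, 0.1662], 0.94), ('side', [0.5727, -0.2395, 0.1635], 0.86)]
grip [('top', [0.5671, 0.2578, 0.102], 0.89), ('side', [0.5681, 0.2593, 0.0972], 0.73)]
tote_mid [('top', [0.6389, 0.0027, 0.0785], 0.62), ('side', [0.565, 0.2626, 0.0409], 0.59)]
spout [('top', [0.5448, 0.3236, 0.0261], 0.86), ('side', [0.5453, 0.3232, 0.0301], 0.85)]
tote [('top', [0.5669, 0.2558, 0.0048], 0.82), ('side', [0.5674, 0.2604, 0.0037], 0.93)]
wash_mid [('top', [0.6353, 0.0047, 0.08], 0.82), ('side', [0.6377, 0.0074, 0.0783], 0.66)]
rack_mid [('top', [0.7677, 0.2752, 0.019], 0.68), ('side', [0.7681, 0.278, 0.0277], 0.68)]
tipbox_mid [('top', [0.3951, 0.0102, 0.0276], 0.95), ('side', [0.395, 0.0161, 0.0254], 0.76)]
mat [('side', [0.5811, 0.261, 0.0021], 0.84)]
```

View pics/a.png

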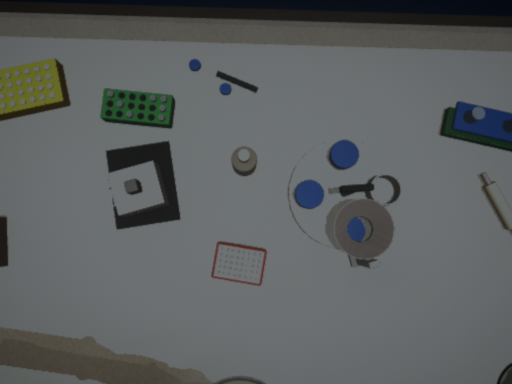

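View pics/b.png

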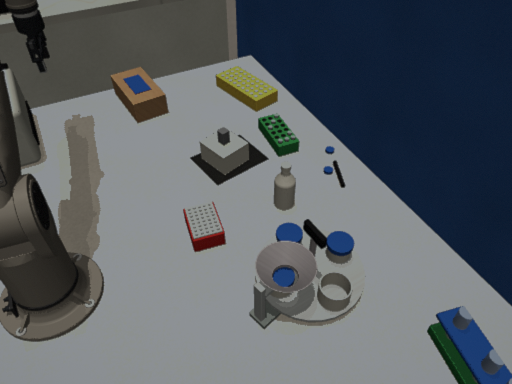

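```bash
cat >> h.py <<'E'
def plan(wps):
    """wps: (x,y,z,angle of tool y in world deg); prints shift in tool axes and spin per waypoint, from present pose"""
    o=bot.get_obs(); M=yaw(o); p=o['eef_pos']; a=np.degrees(np.arctan2(M[1,1],M[0,1]))
    print('at',p.round(4),'yang',a.round(2))
    for w in wps:
        r=np.radians(a); d=np.array(w[:3])-p
        y=np.array([np.cos(r),np.sin(r)]); x=np.array([-y[1],y[0]])  # z down
        s=(a-w[3]+180)%360-180
        print('%.4f %.4f %.4f %.1f'%(x@d[:2],y@d[:2],-d[2],s),' rows',max(np.linalg.norm(d)/.05,abs(s)/8.59).round(1))
        p=np.array(w[:3]);a=w[3]
E
python3 - <<'E'
from h import *
plan([(.50,.22,.245,40),(.572,-.2396,.245,5.2),(.572,-.2396,.160,5.2)])
E
```

```text
at [0.1531 0.6574 0.2393] yang 76.89
-0.4371 -0.3473 -0.0057 36.9  rows 11.2
-0.3984 -0.2403 -0.0000 34.8  rows 9.3
0.0000 0.0000 0.0850 0.0  rows 1.7
```

Request:
send_rows --deltas "-0.039 -0.031 0 0; -0.078 -0.062 0 0; -0.117 -0.093 0 0; -0.156 -0.124 0 0; -0.194 -0.155 -0.005 0" --claw 1

```text
t: 2.55
eef_pos: [0.3078, 0.4604, 0.244]
tool_rot: [-0.0, 0.114, 0.993, -0.0]
contact_force: [0.5, 0.3, 0.3]
gripper_width: 0.997
grasp_force: 0.0
```

Request:
send_rows --deltas "-0.039 -0.031 0 0; -0.078 -0.062 0 0; -0.117 -0.093 0 0; -0.156 -0.124 0 0; -0.194 -0.155 -0.005 0"

```text
t: 3.05
eef_pos: [0.4614, 0.2655, 0.2492]
tool_rot: [-0.0, 0.114, 0.993, -0.0]
contact_force: [1.2, 0.5, -0.5]
gripper_width: 1.001
grasp_force: 0.0
```

```bash
python3 - <<'E'
from h import *
plan([(.52,.10,.245,76.9),(.572,-.2396,.245,40),(.572,-.2396,.245,5.2),(.572,-.2396,.160,5.2)])
E
```

```text
at [0.4614 0.2655 0.2492] yang 76.89
-0.0946 -0.1479 0.0042 -0.0  rows 3.5
-0.1276 -0.3190 -0.0000 36.9  rows 6.9Traceback (most recent call last):
  File "<stdin>", line 2, in <module>
  File "h.py", line 27, in plan
    print('%.4f %.4f %.4f %.1f'%(x@d[:2],y@d[:2],-d[2],s),' rows',max(np.linalg.norm(d)/.05,abs(s)/8.59).round(1))
                                                                  ^^^^^^^^^^^^^^^^^^^^^^^^^^^^^^^^^^^^^^^^^^^^
AttributeError: 'float' object has no attribute 'round'
```

Request:
send_rows --deltas "-0.022 -0.044 0 0; -0.044 -0.088 0 0; -0.066 -0.132 0 0; -0.088 -0.176 0 0; -0.111 -0.222 0.004 0"

```text
t: 3.55
eef_pos: [0.5187, 0.0259, 0.2462]
tool_rot: [0.001, 0.114, 0.993, 0.0]
contact_force: [1.2, 0.8, 0.3]
gripper_width: 1.002
grasp_force: 0.0
```

Request:
send_rows --deltas "-0.022 -0.044 0 0; -0.044 -0.088 0 0; -0.066 -0.132 0 0; -0.088 -0.176 0 0; -0.105 -0.22 0 0"

```text
t: 4.05
eef_pos: [0.5711, -0.2123, 0.2456]
tool_rot: [0.0, 0.114, 0.993, -0.0]
contact_force: [1.1, 0.9, -0.8]
gripper_width: 1.0
grasp_force: 0.0
```

Request:
send_rows --deltas "-0.006 -0.025 0 8; -0.006 -0.025 0 16; -0.006 -0.025 0 24; -0.006 -0.025 0 32; -0.006 -0.025 0 40"

```text
t: 4.55
eef_pos: [0.5706, -0.2362, 0.2455]
tool_rot: [0.0, 0.45, 0.893, 0.0]
contact_force: [-0.0, 0.3, -0.5]
gripper_width: 0.998
grasp_force: 0.0
```

Request:
send_rows --deltas "0 0 0 8; 0 0 0 16; 0 0 0 24; 0 0 0 31.7; 0 0 0 31.7"

```text
t: 5.05
eef_pos: [0.5707, -0.2359, 0.2453]
tool_rot: [-0.0, 0.675, 0.738, -0.0]
contact_force: [0.4, -0.4, 0.6]
gripper_width: 0.998
grasp_force: 0.0
```

```bash
sed -i 's/\.round(1))$/)/' h.py; python3 - <<'E'
from h import *
p=save('wrist','c.png')
print([(r['xyz'],r['confidence']) for r in bot.landmark_of(p,'crossbar')[:1]],[(r['xyz'],r['confidence']) for r in bot.landmark_of(p,'cup')[:1]])
for r in bot.masks_of(p,'crossbar')[:1]:
    v,u=np.nonzero(r['mask']); d=p['depth'][v,u]; k=(d>0)
    c=np.stack([(u-p['cx'])/p['fx']*d,-(v-p['cy'])/p['fy']*d,-d,np.ones_like(d)])[:,k]
    W=(np.linalg.inv(p['camera_from_world'])@c)[:3]; W=W[:,W[2]>.172]
    rect=cv2.minAreaRect((W[:2].T*1000).astype(np.float32)); print(rect, np.median(W[2]),W.shape)
plan([(.572,-.2396,.160,5.2)])
E
```

```text
[([0.5695, -0.2367, 0.1683], 0.6)] [([0.5823, -0.328, 0.0321], 0.7)]
((569.4601440429688, -237.44921875), (13.826558113098145, 69.58175659179688), 4.691229343414307) 0.18117756584809683 (3, 1685)
at [ 0.5706 -0.2361  0.2455] yang 5.35
-0.0036 0.0010 0.0855 0.1  rows 1.710860784287514
```

View pics/c.png

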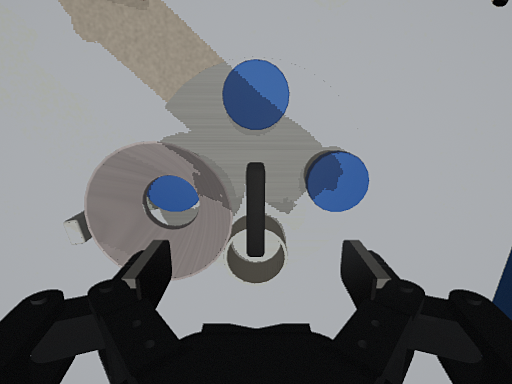

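```bash
python3 - <<'E'
from h import *
from scipy.optimize import least_squares
for cam in ('wrist','top'):
    p=bot.read_camera(cam)
    d=p['depth']; v,u=np.nonzero(d>0); d=d[v,u]
    c=np.stack([(u-p['cx'])/p['fx']*d,-(v-p['cy'])/p['fy']*d,-d,np.ones_like(d)])
    W=(np.linalg.inv(p['camera_from_world'])@c)[:3]
    k=(np.hypot(W[0]-.487,W[1]+.2665)<.085)&(W[2]>.125)&(W[2]<.145)&(np.hypot(W[0]-.5695,W[1]+.2374)>.03)
    W=W[:,k]; z=W[2]; 
    r=np.hypot(W[0]-.486,W[1]+.266); k=r<.074; W=W[:,k]
    f=least_squares(lambda s:np.hypot(W[0]-s[0],W[1]-s[1])-.0665,[.487,-.2665],loss='soft_l1',f_scale=.002)
    L=f.x; print(cam,L.round(4),W.shape,np.std(f.fun),'axis-load',np.hypot(*(np.array([.5695,-.2374])-L)),np.degrees(np.arctan2(-.2374-L[1],.5695-L[0])))
E
```

```text
wrist [ 0.4847 -0.2639] (3, 4581) 0.003401250901577906 axis-load 0.08878896459752354 17.339435312075658
top [ 0.4793 -0.2667] (3, 184) 0.00367722891593653 axis-load 0.09488907382507276 17.998778728873035
```

Request:
send_rows --deltas "-0.001 -0.001 0 0.6; -0.001 -0.001 0.04 0.6; -0.001 -0.001 0.08 0.6; -0.001 -0.001 0.085 0.6; -0.001 -0.001 0.085 0.6"

```text
t: 5.85
eef_pos: [0.5691, -0.2373, 0.1601]
tool_rot: [-0.001, 0.678, 0.735, -0.001]
contact_force: [-0.5, -0.4, 0.3]
gripper_width: 0.997
grasp_force: 0.0
```

Request:
send_rows --deltas "0 0 0 0; 0 0 0 0; 0 0 0 0; 0 0 0 0; 0 0 0 0" --claw 0 --force 40

```text
t: 6.35
eef_pos: [0.5705, -0.2372, 0.1612]
tool_rot: [0.001, 0.678, 0.735, 0.001]
contact_force: [-3.1, -0.1, -9.0]
gripper_width: 0.157
grasp_force: 45.8
```

Request:
send_rows --deltas "0 0 0 6; 0 0 0 14; 0 0 0 22; 0 0 0 30; 0 0 0 38"

```text
t: 6.85
eef_pos: [0.5715, -0.2374, 0.1612]
tool_rot: [0.001, 0.882, 0.472, 0.001]
contact_force: [4.7, -1.5, -2.4]
gripper_width: 0.155
grasp_force: 48.2
```

Request:
send_rows --deltas "0 0 0 8; 0 0 0 16; 0 0 0 24; 0 0 0 32; 0 0 0 39.2"

```text
t: 7.35
eef_pos: [0.5721, -0.2383, 0.1612]
tool_rot: [0.002, 0.989, 0.149, 0.002]
contact_force: [7.2, -5.8, -5.2]
gripper_width: 0.155
grasp_force: 47.7
```

Request:
send_rows --deltas "0 0 0 0; 0 0 0 0; 0 0 0 0"

```text
t: 7.65
eef_pos: [0.572, -0.2383, 0.1612]
tool_rot: [0.002, 0.988, 0.151, 0.002]
contact_force: [8.6, -4.4, -2.8]
gripper_width: 0.155
grasp_force: 48.0
```

Request:
send_rows --deltas "0 0 0 0; 0 0 0 0; 0 0 -0.04 0; 0 0 -0.085 0; 0 0 -0.085 0" --claw 1

```text
t: 8.15
eef_pos: [0.5715, -0.2395, 0.2509]
tool_rot: [0.002, 0.989, 0.151, 0.003]
contact_force: [-0.1, -0.1, -0.6]
gripper_width: 0.982
grasp_force: 0.0
```

```bash
cat >> h.py <<'E'
def cloud(p,mask=None):
    d=p['depth']; v,u=np.nonzero((d>0)&(True if mask is None else mask)); d=d[v,u]
    c=np.stack([(u-p['cx'])/p['fx']*d,-(v-p['cy'])/p['fy']*d,-d,np.ones_like(d)])
    return (np.linalg.inv(p['camera_from_world'])@c)[:3]
E
python3 - <<'E'
from h import *
p=save('wrist','d.png')
r=bot.masks_of(p,'crossbar')
if r:
    W=cloud(p,r[0]['mask']); W=W[:,W[2]>.172]; print(cv2.minAreaRect((W[:2].T*1000).astype(np.float32)))
for n in ('cup','load'): print(n,[(x['xyz'],x['confidence']) for x in bot.landmark_of(p,n)[:1]])
plan([])
E
```

```text
((569.9132690429688, -237.5625), (69.58219146728516, 13.946637153625488), 16.933500289916992)
cup [([0.4869, -0.2659, 0.0327], 0.91)]
load [([0.4828, -0.2617, 0.1317], 0.66)]
at [ 0.5692 -0.2365  0.2444] yang -72.59
```

View pics/d.png

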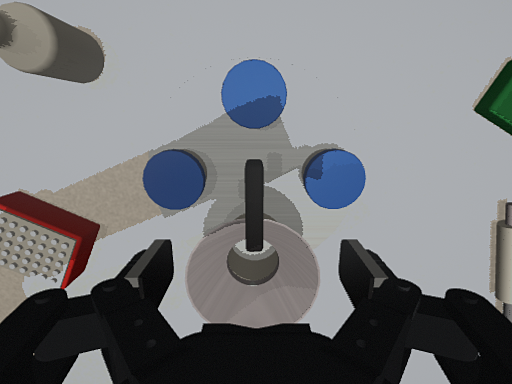

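Request:
send_rows --deltas "0.015 -0.047 -0.004 -8; 0.03 -0.094 -0.008 -16; 0.044 -0.141 -0.012 -24; 0.059 -0.188 -0.016 -32; 0.074 -0.236 -0.016 -40"

```text
t: 8.85
eef_pos: [0.5689, 0.012, 0.2606]
tool_rot: [-0.0, 0.876, 0.483, -0.001]
contact_force: [1.1, 0.4, 0.8]
gripper_width: 1.002
grasp_force: 0.0
```

Request:
send_rows --deltas "0.042 -0.027 0 -8; 0.083 -0.053 0 -16; 0.125 -0.08 0 -24; 0.166 -0.106 0 -32; 0.208 -0.133 0 -40"

```text
t: 9.35
eef_pos: [0.5686, 0.2586, 0.26]
tool_rot: [-0.001, 0.658, 0.753, -0.001]
contact_force: [0.3, -0.8, -0.5]
gripper_width: 1.002
grasp_force: 0.0
```

Request:
send_rows --deltas "0 0 0 -6; 0 0 0 -11.6; 0 0 0 -11.6; 0 0 0 -11.6"

```text
t: 9.75
eef_pos: [0.5693, 0.2562, 0.2605]
tool_rot: [-0.0, 0.582, 0.813, -0.001]
contact_force: [0.6, -0.8, 0.4]
gripper_width: 1.002
grasp_force: 0.0
```

```bash
python3 - <<'E'
from h import *
p=save('wrist','e.png')
for n in ('grip','spout','tote','mat'): print(n,[(x['xyz'],x['confidence']) for x in bot.landmark_of(p,n)[:1]])
W=cloud(p); k=(np.hypot(W[0]-.5675,W[1]-.2585)<.05)
B=W[:,k&(W[2]>.11)&(W[2]<.13)]; print('block',cv2.minAreaRect((B[:2].T*1000).astype(np.float32)),np.median(B[2]))
k=(np.hypot(W[0]-.5675,W[1]-.2585)<.09)
B=W[:,k&(W[2]>.066)&(W[2]<.08)]; print('roof',cv2.minAreaRect((B[:2].T*1000).astype(np.float32)),np.median(B[2]))
plan([])
E
```

```text
grip [([0.5637, 0.2575, 0.1024], 0.82)]
spout [([0.5405, 0.3247, 0.0272], 0.81)]
tote [([0.5662, 0.2583, 0.0004], 0.94)]
mat [([0.7682, 0.2706, 0.0232], 0.24)]
block ((565.1294555664062, 259.7486267089844), (27.902400970458984, 28.154178619384766), 17.975587844848633) 0.11922032112992467
roof ((565.1188354492188, 259.2568664550781), (103.96057891845703, 112.56544494628906), 17.500024795532227) 0.07346174463831695
at [0.5698 0.2565 0.2613] yang 18.92
```

View pics/e.png

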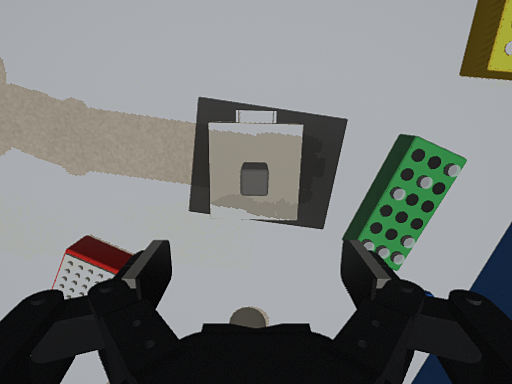

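Request:
send_rows --deltas "0.004 -0.003 0.04 1.2; 0.004 -0.003 0.09 1.2; 0.004 -0.003 0.14 1.2; 0.004 -0.003 0.172 1.2; 0.004 -0.003 0.172 1.2"

```text
t: 10.5
eef_pos: [0.5624, 0.2584, 0.085]
tool_rot: [-0.002, 0.589, 0.808, -0.004]
contact_force: [-0.2, 0.3, -0.9]
gripper_width: 0.999
grasp_force: 0.0
```

Request:
send_rows --deltas "0 0 0 0; 0 0 0 0; 0 0 0 0; 0 0 0 0; 0 0 0 0" --claw 0 --force 60

```text
t: 11.0
eef_pos: [0.5664, 0.2599, 0.0911]
tool_rot: [0.0, 0.589, 0.808, 0.001]
contact_force: [-3.3, -1.0, 6.5]
gripper_width: 0.319
grasp_force: 59.6
```

Request:
send_rows --deltas "0 0 -0.02 0; 0 0 -0.06 0; 0 0 -0.1 0; 0 0 -0.14 0; 0 0 -0.16 0"

```text
t: 11.5
eef_pos: [0.5666, 0.2595, 0.253]
tool_rot: [0.001, 0.589, 0.808, 0.002]
contact_force: [0.9, -0.3, -5.1]
gripper_width: 0.321
grasp_force: 60.6
```

Request:
send_rows --deltas "0 0 0 0; 0 0 0 0; 0 0 0 0"

```text
t: 11.8
eef_pos: [0.5642, 0.2594, 0.2473]
tool_rot: [-0.001, 0.589, 0.808, -0.002]
contact_force: [-0.2, -0.3, -5.9]
gripper_width: 0.323
grasp_force: 60.6
```

```bash
python3 - <<'E'
from h import *
p=save('side','f.png')
o=bot.get_obs();print(o['contact_force'],o['torque'],o['grasp_force'],o['gripper_width'])
for n in ('grip','spout','tote','tote_mid'): print(n,[(x['xyz'],x['confidence']) for x in bot.landmark_of(p,n)[:1]])
p=bot.read_camera('top'); W=cloud(p); C=p['img'][p['depth']>0]
k=(abs(W[0]-.58)<.14)&(abs(W[1]-.26)<.13)&(W[2]<.012)&(C.max(1)<50); M=W[:2,k]*1000; print('mat',cv2.minAreaRect(M.T.astype(np.float32)),k.sum())
plan([])
E
```

```text
[-0.196399   -0.64458969 -5.17264709] [ 0.10899882  0.04753478 -0.02149883] 60.64218521118164 0.32042771689656235
grip [([0.5669, 0.2589, 0.2519], 0.7)]
spout [([0.5399, 0.3235, 0.1831], 0.64)]
tote [([0.5684, 0.2608, 0.1596], 0.76)]
tote_mid [([0.5603, 0.2627, 0.1971], 0.63)]
mat ((579.1437377929688, 258.02069091796875), (198.63922119140625, 157.44764709472656), 10.252341270446777) 2746
at [0.5655 0.2593 0.2487] yang 17.78
```

Request:
send_rows --deltas "-0.003 -0.001 -0.008 0; -0.010 -0.004 -0.016 0; -0.023 -0.009 -0.024 0; -0.042 -0.016 -0.032 0; -0.066 -0.025 -0.04 0"

```text
t: 12.6
eef_pos: [0.562, 0.187, 0.2904]
tool_rot: [0.0, 0.589, 0.808, 0.0]
contact_force: [0.4, 0.6, -4.0]
gripper_width: 0.319
grasp_force: 60.7
```

Request:
send_rows --deltas "-0.028 -0.011 0 0; -0.06 -0.023 0 0; -0.093 -0.036 0 0; -0.127 -0.048 0 0; -0.161 -0.061 0 0"

```text
t: 13.1
eef_pos: [0.5521, 0.013, 0.2901]
tool_rot: [0.0, 0.59, 0.807, 0.0]
contact_force: [0.8, 0.8, -5.8]
gripper_width: 0.321
grasp_force: 60.6
```

Request:
send_rows --deltas "-0.034 -0.013 0 0; -0.067 -0.026 0 0; -0.101 -0.038 0 0; -0.134 -0.051 0 0; -0.168 -0.064 0 0"

```text
t: 13.6
eef_pos: [0.5416, -0.1661, 0.2902]
tool_rot: [0.0, 0.59, 0.807, 0.0]
contact_force: [0.6, -0.2, -5.4]
gripper_width: 0.319
grasp_force: 60.6
```

Request:
send_rows --deltas "-0.034 -0.013 0 0; -0.065 -0.025 0 0; -0.095 -0.036 0 0; -0.123 -0.047 0 0; -0.149 -0.057 0 0"

```text
t: 14.1
eef_pos: [0.5321, -0.3253, 0.2903]
tool_rot: [0.0, 0.591, 0.807, -0.0]
contact_force: [-0.1, -0.8, -5.0]
gripper_width: 0.318
grasp_force: 60.6
```

Request:
send_rows --deltas "-0.024 -0.009 0 0; -0.047 -0.018 0 0; -0.067 -0.026 0 0; -0.084 -0.032 0 0; -0.097 -0.037 0 0.5"

```text
t: 14.6
eef_pos: [0.5265, -0.4283, 0.2902]
tool_rot: [0.0, 0.594, 0.804, -0.0]
contact_force: [0.4, 1.0, -5.3]
gripper_width: 0.32
grasp_force: 60.6
```

```bash
python3 - <<'E'
from h import *
p=save('side','g.png')
o=bot.get_obs();print(o['contact_force'],o['torque'],o['q'].round(2))
for n in ('grip','spout','tote','tote_mid'): print(n,[(np.round(x['xyz'],4),x['confidence']) for x in bot.landmark_of(p,n)[:1]])
L=np.array([.4845,-.2642]); a=np.radians(17.2); X=np.array([np.cos(a),np.sin(a)]);Y=np.array([-X[1],X[0]])
plan([(*(L-.005*X-.168*Y),.2075,17.2)])
E
```

```text
[-0.80408577 -0.87453644 -4.47197688] [-0.11956543  0.08162924  0.00231971] [ 0.04  0.57  0.87  1.53 -0.44  1.25  1.26]
grip [(array([ 0.5273, -0.431 ,  0.3001]), 0.82)]
spout [(array([ 0.5038, -0.3633,  0.2268]), 0.89)]
tote [(array([ 0.5302, -0.4243,  0.2027]), 0.95)]
tote_mid [(array([ 0.5215, -0.426 ,  0.2428]), 0.6)]
at [ 0.529  -0.4248  0.2894] yang 17.3
-0.0014 0.0000 0.0819 0.1  rows 1.6388507941044146
```

View pics/g.png

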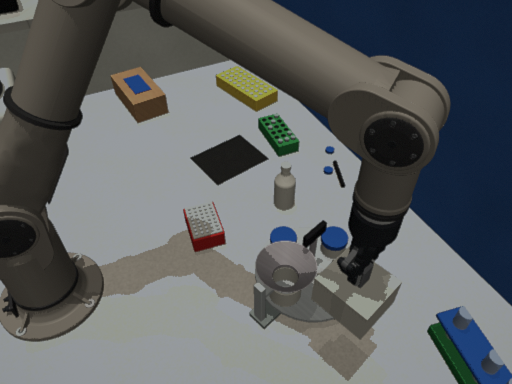

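Request:
send_rows --deltas "0 0 0.02 0.1; 0 0 0.045 0.1; 0 0 0.07 0.1; 0 0 0.082 0.1; 0 0 0.082 0.1"

```text
t: 15.35
eef_pos: [0.529, -0.4235, 0.2056]
tool_rot: [-0.002, 0.593, 0.805, 0.0]
contact_force: [0.4, -1.1, -4.4]
gripper_width: 0.322
grasp_force: 60.6
```

Request:
send_rows --deltas "0.006 0 0 0; 0.014 0 0 0; 0.023 0 0 0; 0.031 0 0 0; 0.036 0 0 0"

```text
t: 15.85
eef_pos: [0.5186, -0.3898, 0.2078]
tool_rot: [0.0, 0.593, 0.805, 0.0]
contact_force: [0.9, 0.6, -5.0]
gripper_width: 0.32
grasp_force: 60.7
```

```bash
python3 - <<'E'
from h import *
p=save('side','i.png')
cv2.imwrite('pics/i2.png',cv2.resize(p['img'][190:350,220:430,::-1],None,fx=3,fy=3))
o=bot.get_obs();print(o['contact_force'],o['torque'])
for n in ('grip','spout','tote','load'): print(n,[(np.round(x['xyz'],4),x['confidence']) for x in bot.landmark_of(p,n)[:1]])
plan([])
E
```

```text
[-0.43658974  0.61345172 -5.97055148] [ 0.27069313  0.05763213 -0.03127255]
grip [(array([ 0.5209, -0.3917,  0.2168]), 0.86)]
spout [(array([ 0.4956, -0.3261,  0.1431]), 0.65)]
tote [(array([ 0.5225, -0.3873,  0.1225]), 0.69)]
load [(array([ 0.4848, -0.2669,  0.1399]), 0.89)]
at [ 0.5186 -0.3912  0.2076] yang 17.19
```

View pics/i2.png

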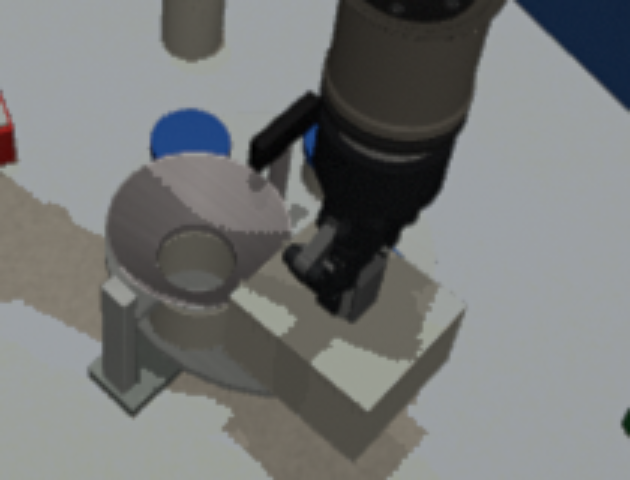

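Request:
send_rows --deltas "0.004 0 0 0; 0.008 0 0 0; 0.012 0 -0.002 0; 0.017 0 -0.005 0; 0.022 0 -0.008 0" --force 20

```text
t: 16.6
eef_pos: [0.5128, -0.372, 0.2165]
tool_rot: [0.003, 0.594, 0.804, -0.001]
contact_force: [3.8, -6.6, -8.8]
gripper_width: 0.321
grasp_force: 60.1
```

```bash
cat >> h.py <<'E'
def tilt(f=None):
    p=bot.read_camera('side')
    o=bot.get_obs();print('F',o['contact_force'].round(1),'T',o['torque'].round(2),'grip',o['grasp_force'])
    q={}
    for n in ('grip','spout','tote'):
        r=bot.landmark_of(p,n)
        if r: q[n]=np.array(r[0]['xyz']); print(n,q[n].round(4),r[0]['confidence'])
    if 'grip' in q and 'tote' in q: d=q['grip']-q['tote']; print('tilt gt',np.degrees(np.arctan2(np.hypot(*d[:2]),d[2])))
    if 'grip' in q and 'spout' in q: d=q['spout']-q['grip']; print('tilt gs',np.degrees(np.arctan2(-d[2],np.hypot(*d[:2]))-np.arctan2(73,70)))
    if 'spout' in q: print('spout-load',np.hypot(*(q['spout'][:2]-[.4845,-.2642])))
    if f: cv2.imwrite('pics/'+f,cv2.resize(p['img'][190:350,220:430,::-1],None,fx=3,fy=3))
    plan([])
E
python3 -c "
from h import *
tilt('j.png')"
```

```text
F [ 3.4 -4.5 -3.2] T [-0.95 -0.9  -0.18] grip 60.531102418899536
grip [ 0.5168 -0.3762  0.2249] 0.96
tote [ 0.5202 -0.3774  0.1305] 0.73
tilt gt 2.1873146561325623
at [ 0.5137 -0.3713  0.2171] yang 17.17
```

Request:
send_rows --deltas "0 0 0 0; 0.003 0 -0.001 0; 0.006 0 -0.003 0" --claw 0 --force 20

```text
t: 17.1
eef_pos: [0.5119, -0.3662, 0.2197]
tool_rot: [0.003, 0.594, 0.805, -0.001]
contact_force: [5.6, -7.3, -6.0]
gripper_width: 0.322
grasp_force: 59.9
```

```bash
python3 -c "
from h import *
tilt('k.png')"
```

```text
F [ 4.6 -5.9 -6.3] T [-1.7  -1.33 -0.29] grip 60.00182390213013
grip [ 0.5151 -0.3694  0.2271] 0.56
tote [ 0.5206 -0.377   0.1353] 0.89
tilt gt 5.835000621461006
at [ 0.5119 -0.3661  0.2198] yang 17.16
```

View pics/k.png

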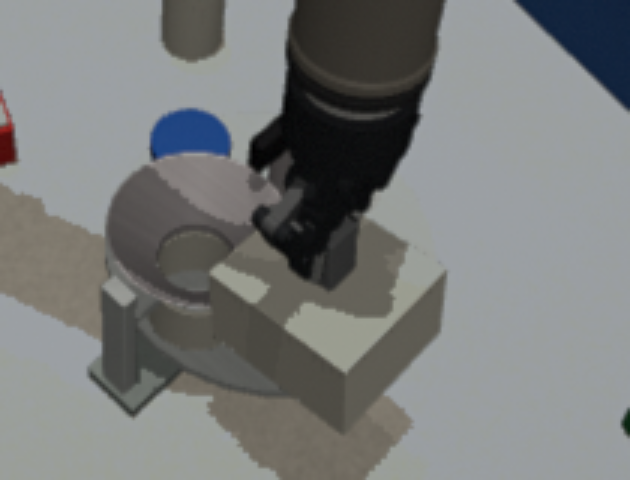

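Request:
send_rows --deltas "0.004 0 -0.001 0; 0.008 0 -0.003 0; 0.012 0 -0.004 0; 0.016 0 -0.005 0; 0.02 0 -0.005 0"

```text
t: 17.8
eef_pos: [0.5062, -0.3478, 0.2255]
tool_rot: [0.004, 0.594, 0.805, -0.001]
contact_force: [4.3, -6.8, 0.1]
gripper_width: 0.324
grasp_force: 59.8
```

```bash
python3 -c "
from h import *
tilt('l.png')"
```

```text
F [ 3.5 -6.7 -3.5] T [-1.71 -1.23 -0.19] grip 59.58824157714844
grip [ 0.5094 -0.3513  0.2339] 0.72
tote [ 0.5189 -0.3763  0.146 ] 0.72
tilt gt 16.92273103100772
at [ 0.5066 -0.347   0.2254] yang 17.16
```

Request:
send_rows --deltas "0.004 0 -0.001 0; 0.008 0 -0.001 0; 0.012 0 -0.002 0; 0.016 0 -0.002 0; 0.02 0 -0.002 0"

```text
t: 18.5
eef_pos: [0.5008, -0.3283, 0.2276]
tool_rot: [0.004, 0.594, 0.805, -0.0]
contact_force: [5.1, -4.0, -0.1]
gripper_width: 0.318
grasp_force: 59.1
```

Request:
send_rows --deltas "0.005 0 0 0; 0.01 0 0 0; 0.015 0 0 0; 0.018 0 0 0; 0.018 0 0 0"

```text
t: 19.0
eef_pos: [0.4953, -0.3105, 0.2273]
tool_rot: [0.004, 0.593, 0.805, 0.0]
contact_force: [4.2, -4.7, -0.8]
gripper_width: 0.319
grasp_force: 58.8
```

```bash
python3 -c "
from h import *
tilt('m.png')"
```

```text
F [ 4.7 -3.9 -0.9] T [-1.13 -1.29 -0.08] grip 58.787198066711426
grip [ 0.501  -0.3203  0.238 ] 0.59
tote [ 0.5164 -0.3683  0.1628] 0.68
tilt gt 33.835713038973914
at [ 0.4953 -0.3106  0.2273] yang 17.19
```

View pics/m.png

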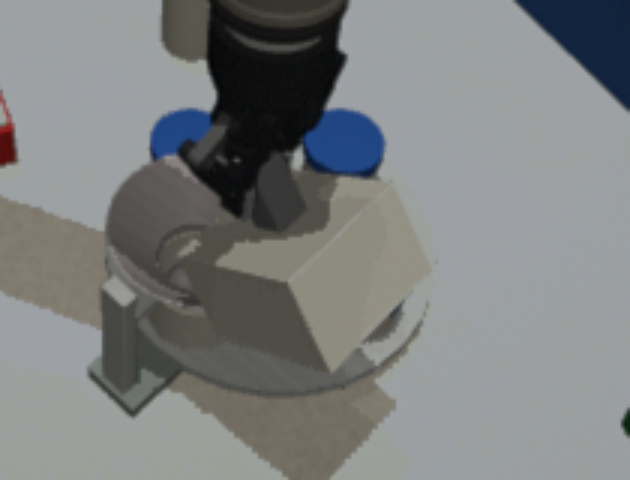

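Request:
send_rows --deltas "0.004 0 -0.006 0; 0.008 0 -0.012 0; 0.014 0 -0.018 0; 0.02 0 -0.024 0; 0.028 0 -0.024 0"

```text
t: 19.7
eef_pos: [0.4849, -0.2817, 0.2503]
tool_rot: [0.0, 0.593, 0.805, 0.0]
contact_force: [0.2, -0.5, -4.2]
gripper_width: 0.32
grasp_force: 57.7
```

```bash
python3 -c "
from h import *
tilt('n.png')"
```

```text
F [ 0.3  1.  -5.6] T [0.3  0.07 0.02] grip 57.7651172876358
grip [ 0.4884 -0.2903  0.2614] 0.65
spout [ 0.4864 -0.2661  0.0306] 0.43
tote [ 0.5091 -0.3428  0.1847] 0.93
tilt gt 36.34449134498255
tilt gs 37.792164503421475
spout-load 0.0026870057685088986
at [ 0.4848 -0.2815  0.2492] yang 17.24
```

Request:
send_rows --deltas "0 -0.02 0 0; 0 0.02 0 0; 0 -0.02 0 0; 0 0.02 0 0; 0 0 0 0"

```text
t: 20.4
eef_pos: [0.4903, -0.2787, 0.2482]
tool_rot: [0.001, 0.591, 0.807, 0.0]
contact_force: [1.6, 0.7, -3.2]
gripper_width: 0.32
grasp_force: 57.8
```

Request:
send_rows --deltas "0 0 0 0; 0 0 0 0"

```text
t: 20.6
eef_pos: [0.4847, -0.2827, 0.2496]
tool_rot: [0.0, 0.594, 0.804, 0.0]
contact_force: [-0.1, 0.7, -3.2]
gripper_width: 0.322
grasp_force: 57.8
```

Request:
send_rows --deltas "0 0 0 0"

```text
t: 20.7
eef_pos: [0.4854, -0.2823, 0.2497]
tool_rot: [0.0, 0.594, 0.805, 0.0]
contact_force: [0.4, 0.4, -2.9]
gripper_width: 0.321
grasp_force: 57.8
```

```bash
cat >> h.py <<'E'
def weigh(n=10):
    f=[]
    for i in range(n):
        bot.read_camera('wrist'); f.append(bot.get_obs()['contact_force'][2])
    print('weight %.2f +- %.2f'%(np.mean(f),np.std(f)/n**.5))
E
python3 -c "
from h import *
tilt()
weigh(8)
p=save('top','o.png')
for n in ('ball0_center','tote','spout'): print(n,[(np.round(x['xyz'],4),x['confidence']) for x in bot.landmark_of(p,n)[:3]])
"
```

```text
F [ 0.1  0.2 -2.4] T [ 0.13  0.08 -0.03] grip 57.76170551776886
tote [ 0.5088 -0.3443  0.1853] 0.76
at [ 0.4852 -0.282   0.2495] yang 17.2
weight -2.69 +- 0.17
ball0_center [(array([ 0.4693, -0.277 ,  0.0411]), 0.57)]
tote []
spout [(array([ 0.4805, -0.2806,  0.1576]), 0.84), (array([0.7671, 0.2749, 0.0226]), 0.63)]
```

Request:
send_rows --deltas "0 -0.02 0 0; 0 0.02 0 0; 0 -0.02 0 0; 0 0.02 0 0; 0 0 0 0"

```text
t: 22.0
eef_pos: [0.4903, -0.2783, 0.2483]
tool_rot: [0.0, 0.59, 0.807, 0.001]
contact_force: [0.8, 1.5, -2.0]
gripper_width: 0.321
grasp_force: 57.8
```

```bash
python3 -c "
from h import *
weigh(10)
p=bot.read_camera('top')
for n in ('ball0_center','ball1_center','ball2_center','cup'): print(n,[(np.round(x['xyz'],4),x['confidence']) for x in bot.landmark_of(p,n)[:3]])
"
```

```text
weight -2.55 +- 0.21
ball0_center [(array([ 0.4722, -0.276 ,  0.0418]), 0.63)]
ball1_center [(array([ 0.4842, -0.2797,  0.1592]), 0.64), (array([ 0.4838, -0.2502,  0.0388]), 0.58)]
ball2_center [(array([ 0.4997, -0.2731,  0.051 ]), 0.4)]
cup [(array([ 0.4871, -0.2697,  0.0303]), 0.8), (array([0.3927, 0.0102, 0.0255]), 0.35)]
```

Request:
send_rows --deltas "0 0 -0.02 0; 0 0 -0.04 0; 0 0 -0.06 0; 0 0 -0.07 0; 0 0 -0.07 0"

```text
t: 23.25
eef_pos: [0.4855, -0.2825, 0.3205]
tool_rot: [0.001, 0.593, 0.805, 0.001]
contact_force: [-0.1, -0.7, -2.0]
gripper_width: 0.318
grasp_force: 57.9
```

Request:
send_rows --deltas "0.02 0.01 0 0; 0.05 0.022 0 0; 0.09 0.04 0 0; 0.136 0.061 0 0; 0.182 0.081 0 0"

```text
t: 23.75
eef_pos: [0.5078, -0.0832, 0.3184]
tool_rot: [-0.0, 0.594, 0.805, -0.0]
contact_force: [0.9, 0.7, -3.1]
gripper_width: 0.318
grasp_force: 57.8
```

Request:
send_rows --deltas "0.04 0.018 0 0; 0.08 0.036 0 0; 0.12 0.053 0 0; 0.16 0.071 0 0; 0.2 0.089 0 0"

```text
t: 24.25
eef_pos: [0.5336, 0.1342, 0.3183]
tool_rot: [-0.001, 0.593, 0.805, -0.0]
contact_force: [1.2, -1.1, -2.9]
gripper_width: 0.322
grasp_force: 57.8
```

Request:
send_rows --deltas "0.04 0.018 0 0; 0.08 0.036 0.02 0; 0.12 0.053 0.06 0; 0.155 0.069 0.1 0; 0.177 0.079 0.13 0"

```text
t: 24.75
eef_pos: [0.5567, 0.3248, 0.1891]
tool_rot: [-0.0, 0.593, 0.805, -0.0]
contact_force: [-0.3, 0.1, -2.0]
gripper_width: 0.316
grasp_force: 57.8
```

```bash
python3 -c "
from h import *
tilt('q.png')
weigh(5)
p=bot.read_camera('top')
for n in ('ball0_center','cup','load'): print(n,[(np.round(x['xyz'],4),x['confidence']) for x in bot.landmark_of(p,n)[:4]])
plan([(.5576,.326,.125,17.2)])
"
```

```text
F [-0.7  7.5 -7. ] T [ 0.71  0.07 -0.03] grip 57.74352014064789
grip [0.5588 0.3172 0.1974] 0.61
tote [0.5802 0.2635 0.1245] 0.9
tilt gt 38.4131169805236
at [0.5558 0.3231 0.1888] yang 17.29
weight -2.29 +- 0.25
ball0_center [(array([ 0.474 , -0.2758,  0.0404]), 0.66)]
cup [(array([ 0.4886, -0.2698,  0.0291]), 0.98)]
load [(array([ 0.4867, -0.2695,  0.1325]), 0.96), (array([ 0.5847,  0.2635, -0.0014]), 0.57)]
at [0.5575 0.3226 0.1924] yang 17.16
0.0032 0.0011 0.0674 -0.0  rows 1.3504095037938169
```

Request:
send_rows --deltas "0.003 0.001 0.03 0; 0.003 0.001 0.06 0; 0.003 0.001 0.078 0; 0.003 0.001 0.082 0; 0.003 0.001 0.082 0"

```text
t: 25.9
eef_pos: [0.5574, 0.3257, 0.1097]
tool_rot: [0.0, 0.594, 0.805, -0.0]
contact_force: [0.3, -0.1, -2.0]
gripper_width: 0.32
grasp_force: 57.7
```

Request:
send_rows --deltas "0 0 0.006 0; -0.008 0 0.007 0; -0.016 0 0.007 0; -0.026 0 0.008 0; -0.036 0 0.009 0"

```text
t: 26.4
eef_pos: [0.5688, 0.2936, 0.1043]
tool_rot: [-0.001, 0.593, 0.805, 0.003]
contact_force: [-9.7, 2.7, 23.4]
gripper_width: 0.318
grasp_force: 62.3
```

```bash
python3 -c "
from h import *
tilt('r.png')
"
```

```text
F [-5.5  0.8 18.5] T [0.81 1.62 0.04] grip 61.90703094005585
grip [0.5745 0.284  0.1144] 0.88
spout [ 0.4801 -0.25    0.0421] 0.25
tilt gs -38.607601900461745
spout-load 0.014866068747318485
at [0.5694 0.2913 0.1042] yang 17.12
```

Request:
send_rows --deltas "-0.006 0 0.001 0; -0.012 0 0.003 0; -0.018 0 0.005 0; -0.025 0 0.007 0; -0.032 0 0.009 0"

```text
t: 27.1
eef_pos: [0.5794, 0.2589, 0.0961]
tool_rot: [0.0, 0.594, 0.804, 0.002]
contact_force: [-4.8, -4.3, 23.2]
gripper_width: 0.324
grasp_force: 64.9
```

```bash
python3 -c "
from h import *
tilt('s.png')
"
```

```text
F [-4.2 -5.1 20.4] T [-0.32  1.37  0.19] grip 64.54283595085144
grip [0.5819 0.253  0.1052] 0.71
spout [0.563  0.3062 0.0257] 0.75
tote [0.5888 0.239  0.0115] 0.73
tilt gt 9.457172261709092
tilt gs 8.417423117016689
spout-load 0.5757763541515056
at [0.5798 0.2575 0.0956] yang 17.0
```

View pics/s.png

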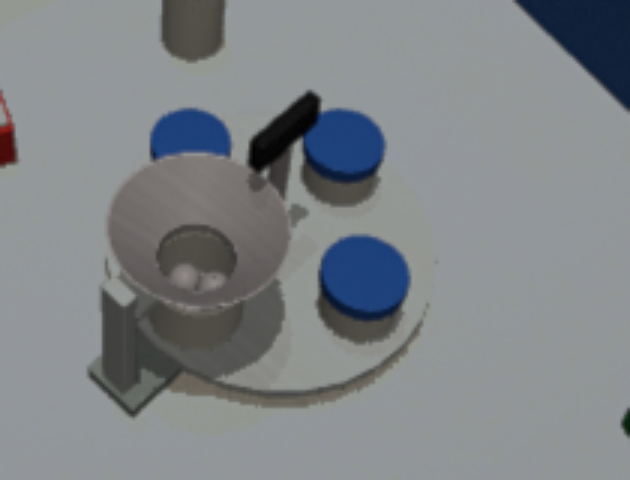

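Request:
send_rows --deltas "-0.004 0 0.002 0; -0.008 0 0.004 0; -0.008 0 0.006 0; -0.008 0 0.006 0"

```text
t: 27.7
eef_pos: [0.5829, 0.2476, 0.0906]
tool_rot: [0.002, 0.596, 0.803, 0.0]
contact_force: [-6.3, -12.3, 30.2]
gripper_width: 0.318
grasp_force: 64.4
```

```bash
python3 -c "
from h import *
tilt()
"
```

```text
F [ -6.6 -11.7  30.7] T [-1.92  1.94  0.17] grip 64.36800420284271
grip [0.5873 0.2419 0.1004] 0.64
spout [0.5642 0.2974 0.027 ] 0.95
tote [0.5885 0.2369 0.0101] 0.88
tilt gt 3.259093794605909
tilt gs 4.480322078268281
spout-load 0.5672271590817914
at [0.5829 0.2476 0.0906] yang 16.91
```

Request:
send_rows --deltas "0 0 -0.006 0; 0 0 -0.006 0; 0 0 -0.006 0; 0 0 -0.006 0; 0 0 -0.006 0" --claw 1

```text
t: 28.4
eef_pos: [0.5795, 0.2535, 0.0913]
tool_rot: [-0.0, 0.593, 0.805, -0.0]
contact_force: [0.1, -0.1, -0.5]
gripper_width: 0.997
grasp_force: 0.0
```

Request:
send_rows --deltas "0 0 0 0; 0 0 0 0; 0 0 0 0; 0 0 0 0; 0 0 0 0" --claw 0 --force 60

```text
t: 28.9
eef_pos: [0.5799, 0.2535, 0.0917]
tool_rot: [0.0, 0.593, 0.805, 0.0]
contact_force: [1.1, 0.2, -1.3]
gripper_width: 0.317
grasp_force: 58.9
```

Request:
send_rows --deltas "0 0 -0.01 0; 0 0 -0.03 0; 0 0 -0.06 0; 0 0 -0.08 0; 0 0 -0.08 0"

```text
t: 29.4
eef_pos: [0.5815, 0.2537, 0.1749]
tool_rot: [0.001, 0.594, 0.805, 0.002]
contact_force: [0.7, 0.0, -2.7]
gripper_width: 0.314
grasp_force: 59.5
```

```bash
python3 -c "
from h import *
tilt()
weigh(20)
p=bot.read_camera('top')
for n in ('ball0_center','ball1_center','ball2_center','cup'): print(n,[(np.round(x['xyz'],4),x['confidence']) for x in bot.landmark_of(p,n)[:4]])
plan([])
"
```

```text
F [-0.4  0.  -3.2] T [ 0.09 -0.01 -0.02] grip 59.519240856170654
grip [0.5895 0.2361 0.1818] 0.83
spout [0.566  0.2991 0.1097] 0.72
tote [0.5912 0.2388 0.0902] 0.86
tilt gt 1.9949200785075576
tilt gs 0.7956578624596178
spout-load 0.5691653011208606
at [0.5786 0.2533 0.1703] yang 17.2
weight -2.69 +- 0.11
ball0_center [(array([ 0.4734, -0.2736,  0.0388]), 0.64), (array([0.3939, 0.0123, 0.0261]), 0.19)]
ball1_center [(array([ 0.4868, -0.2488,  0.039 ]), 0.47)]
ball2_center [(array([ 0.493 , -0.2686,  0.0521]), 0.55), (array([0.7697, 0.2737, 0.0219]), 0.31)]
cup [(array([ 0.4889, -0.2712,  0.0308]), 0.63), (array([ 0.4729, -0.2743,  0.0429]), 0.47)]
at [0.5797 0.2535 0.1718] yang 17.19
```

Request:
send_rows --deltas "0 0 0 0; 0 0 0 0; 0 0 0 0; 0 0 0 0; 0 0 0 0"

```text
t: 31.35
eef_pos: [0.5797, 0.2534, 0.1717]
tool_rot: [-0.0, 0.593, 0.805, 0.0]
contact_force: [0.7, -0.2, -3.1]
gripper_width: 0.314
grasp_force: 59.5
```

Request:
send_rows --deltas "0.007 0 0 0; 0.014 0 0.01 0; 0.018 0 0.03 0; 0.018 0 0.055 0; 0.018 0 0.07 0"

```text
t: 31.85
eef_pos: [0.5728, 0.2715, 0.0992]
tool_rot: [-0.001, 0.593, 0.805, -0.001]
contact_force: [-0.2, -1.0, -3.0]
gripper_width: 0.315
grasp_force: 59.4
```

Request:
send_rows --deltas "0 0 0.004 0; 0 0 0.008 0; 0 0 0.011 0; 0 0 0.011 0; 0 0 0.011 0"

```text
t: 32.35
eef_pos: [0.5751, 0.2708, 0.0917]
tool_rot: [0.0, 0.594, 0.805, 0.001]
contact_force: [-0.7, 0.1, 1.9]
gripper_width: 0.317
grasp_force: 59.9
```

Request:
send_rows --deltas "0 0 0 0; 0 0 0 0; 0 0 0 0; 0 0 0 0; 0 0 0 0" --claw 1

```text
t: 32.85
eef_pos: [0.5744, 0.2706, 0.0907]
tool_rot: [0.0, 0.593, 0.805, -0.0]
contact_force: [0.4, -0.7, 0.1]
gripper_width: 1.003
grasp_force: 0.0
```

Request:
send_rows --deltas "0 0 -0.02 0; 0 0 -0.06 0; 0 0 -0.1 0; 0 0 -0.15 0; 0 0 -0.17 0"

```text
t: 33.35
eef_pos: [0.5765, 0.2706, 0.2657]
tool_rot: [0.001, 0.594, 0.805, 0.003]
contact_force: [1.0, -1.1, -0.6]
gripper_width: 1.0
grasp_force: 0.0
```

```bash
python3 - <<'E'
from h import *
tilt()
best(['tote','mat','cup','load','ball0_center','ball1_center','ball2_center','wash_mid','rack_mid','tipbox_mid','crossbar'],('top','side'))
p=bot.read_camera('wrist'); W=cloud(p); k=(np.hypot(W[0]-.582,W[1]-.255)<.09)
B=W[:,k&(W[2]>.06)&(W[2]<.085)]; print('roof',cv2.minAreaRect((B[:2].T*1000).astype(np.float32)),np.median(B[2]))
A=np.c_[B[0],B[1],np.ones(B.shape[1])]; print('slope',np.linalg.lstsq(A,B[2],rcond=None)[0][:2])
E
```

```text
F [1.  0.4 2.1] T [ 0.04 -0.07 -0.05] grip 0.0
grip [0.5844 0.2541 0.1004] 0.72
spout [0.5589 0.3173 0.0268] 0.97
tote [0.5859 0.2554 0.0049] 0.9
tilt gt 1.190706828426751
tilt gs 0.9997813696483594
spout-load 0.5862402323280107
at [0.5741 0.2707 0.2605] yang 17.2
tote [('top', [0.58, 0.2504, 0.0068], 0.96), ('side', [0.583, 0.2586, 0.0071], 0.9)]
cup [('top', [0.4897, -0.2657, 0.0295], 0.91), ('side', [0.4857, -0.2693, 0.0309], 0.86)]
load [('top', [0.4897, -0.2664, 0.1324], 0.85), ('side', [0.4865, -0.2654, 0.1397], 0.81)]
ball0_center [('top', [0.4748, -0.2745, 0.0426], 0.42)]
ball1_center [('top', [0.4872, -0.2521, 0.0394], 0.51)]
ball2_center [('top', [0.4974, -0.271, 0.0536], 0.6), ('side', [0.495, -0.2703, 0.0481], 0.54)]
wash_mid [('top', [0.6383, 0.0043, 0.0781], 0.87), ('side', [0.6391, 0.0105, 0.0788], 0.78)]
rack_mid [('top', [0.7654, 0.2731, 0.0226], 0.8), ('side', [0.7697, 0.2755, 0.0239], 0.7)]
tipbox_mid [('top', [0.3929, 0.0131, 0.0264], 0.75), ('side', [0.3934, 0.0165, 0.0273], 0.85)]
crossbar [('top', [0.5727, -0.2398, 0.1691], 0.82), ('side', [0.5717, -0.2403, 0.1625], 0.68)]
mat [('side', [0.5788, 0.2626, 0.0018], 0.76)]
roof ((579.4201049804688, 254.1448211669922), (104.05262756347656, 111.22425079345703), 17.171724319458008) 0.07347226565301979
slope [ 0.0004426  -0.00144398]
```

All checks pass: the tote is flat on the mat, the three balls are in the cup, and the bystanders have not moved.

```bash
python3 -c "
from station import bot
print(bot.hand_in())"
```

```text
the job is handed in; nothing more can be done
None
```

The job is handed in, with no verdict returned: my last checks showed the cup under the funnel with all three balls in it, the tote hefting empty before I set it upright on its mat, and the wash bottle, tube rack and tip box in place.

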